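# Clip the dust brush to its keeper eye

### The arm

A 6-joint arm with a two-finger parallel gripper is mounted at the origin on the work surface. World frame = base frame: x ahead of the robot, y to its left, z up, the work surface at z = 0. Lengths are in m, angles in rad, forces in N, time in s.
With the tool pointing down it reaches from about 0.35 to 0.775 m from the base axis. Payload 7.3 kg.
Tool frame: the origin (TCP) lies midway between the tips of the shut fingers; the grasp point (between the pads) lies 19 mm behind it; z points along the fingers, y is the direction in which the jaws open and shut (so a half turn about z gives the same grasp; the last joint's range is limited). The gripper opens to 92 mm and grips with 3 to 60 N. Pads are 19 mm wide; open, the fingers measure 130 mm over their backs; the gripper's body (75 mm by 190 mm) begins 47 mm behind the grasp point.
Start: joints at [-1.28, 0.342, 1.524, -0, 1.275, -0.146], TCP at [0.222, -0.476, 0.227] pointing down, gripper open.
Joint ranges: [-2.53, 2.53], [-0.77, 2.02], [0.04, 2.7], [-1, 4.14], [0.28, 2.66], [-3.11, 3.11]. Speed limits (rad/s): [2.57, 2.57, 3.14, 3.14, 3.14, 3.14].

### API

Orientations are given as [roll, pitch, yaw] about the fixed x, y, z axes, in that order (R = Rz(yaw) Ry(pitch) Rx(roll)).
In Python, from cell import robot gives the robot as it stands.
- The arm moves only by the tool step_arm, never from a script. Its argument "moves" is a list that holds one entry, the list of rows, each a list of 4 numbers: the shift along the tool's x, y, z in m, then the turn about the tool's z in rad. In form: [[[dx, dy, dz, roll], ...]]. A call has 1 to 8 rows; each row shifts and turns the commanded pose from where the row before left it, along the tool's axes as they then stand; what a row does not reach is not made up. A row lasts 1/12 s, in which the tool goes at most 41.7 mm and 7.16 degrees, less where a joint would pass 70% of its speed; a pose out of reach is approached as far as the arm can. A call with a gripper value outside its range is refused whole. "hand" is the opening, from 0 (shut) to 1 (fully open), set as the call begins (left out, the last holds). The fingers move at their own pace and stop on an object; "force" is the grip in N (left out, the last holds). Time passes only in rows, so rows that do not move let the fingers close. It gives the time, the measured TCP pose, the force and the opening at its end, in the units of the state.
- robot.observe(): the state, without advancing time (a new reading comes with each control period).
- robot.read_camera(name): name is "scene" or "top"; returns a dict with "frame" (400x640x3 uint8, red, green, blue), "fovy" (degrees; the focal length in pixels is half the picture's height over the tangent of half this angle, whatever the lens; pixels are square), "cx", "cy" (the principal point, pixels), "R" (3x3) and "t" (3): a world point X has camera coordinates R X + t. Camera axes: x right, y down, z forward; pixel columns grow to the right and rows downward; lengths in m; the calibration is good to about 2 mm. A picture is of the moment at which its call begins. There is no depth.
- robot.hand_in(): hands the job in, once; it reports no verdict.
The state is a dict: "time": time; "qpos": joint angles; "qvel": joint speeds; "joint_efforts": joint torques, N m; "tool_pos": TCP position; "tool_rot": TCP orientation; "contact_force": force on the tool from outside, world axes, zero at the start; "torque": the same for the moment, N m; "opening": finger opening in m.
Only numpy, scipy, OpenCV 4.12 (cv2) and the standard library are available. Lean on these libraries where they do the work, as an engineer would, in place of code of your own. Each camera call takes 0.05 s, during which the arm holds its last target.

### The job

Secure the stainless dust brush on the pull-out shelf: take it by the handle and press the sprung gate on the side of its snap hook against the near upright of the steel keeper eye until the gate gives way and the upright is inside the hook. Then draw the brush back along its handle so that the gate snaps shut and the crook bears on the upright, and keep a light tug of about 8 newtons on it for a second, at no time pressing brush and eye together with more than 25 newtons. Leave the brush lying on the shelf, hooked to the eye and roughly square to the eye's plate, let go, and leave the jar, the hand broom and the squeegee as they are.

Things in the scene. Friction and masses are not known exactly. Their poses are not given: they have to be found in the camera images.
- brush: Loose stainless dust brush, 0.15 to 0.3 kg, 316 mm long, lying on its black bristles. Origin: on the shelf, below the middle of the handle. x along the handle to the snap hook, z up. Bristle block x -185 to -65 mm, 48 wide, 41 high; handle x -65 to 32, 22 wide, z 26 to 44; neck x 32 to 50, 46 wide; hook x 50 to 131. The gate is on the -y side.
- brush_grip (a point): Grasp point, middle of the handle and half-way up it: brush frame (0, 0, 35) mm, same axes. The handle is 22 mm wide (y) and 18 mm high here.
- hook_seat (a point): Where the centre of the 8 mm upright lies when it bears in the crook: brush frame (103.4, 0, 35) mm, same axes. The upright gets here from the mouth when the brush is drawn along its own -x; the gate then springs shut. No tilting is needed. The hook is a flat loop of 10 mm round steel, spine at y = +18, nose at y = -18 from x = 86 on.
- hook_mouth (a point): Middle of the mouth, on the gate: brush frame (71.5, -18, 35) mm, same axes. Mouth from neck (x 50) to nose (x 86). Push the brush along its own -y so that the upright enters with its centre at x = 60 to 82 mm and goes in to the loop's middle line (y = 0); the spine stops it at y = +9.
- gate (a joint): Opening angle of the gate, rad: 0 shut on its stop, up to 1.5 swung into the hook. A 6 mm steel bar 36 mm long on an upright pin at brush frame (50, -18, 35) mm. It opens inwards only and springs back by itself; an upright needs roughly 2 to 8 N to press it open. With the upright on the loop's middle line it is open 0.7 to 1.4 rad.
- eye_plate: Fixed aluminium plate on the shelf, 6 mm thick, x -30 to 85, y -50 to 50 mm, carrying the keeper eye. Origin: on the shelf under the nominal axis of the near upright. x points to the far upright (roughly away from the robot), z up. To clip, the brush's x lies along the plate's +y and the brush is pushed along the plate's +x. Brush and eye must never press with over 25 N.
- eye_near (a point): Nominal axis of the eye's near upright, 35 mm above the shelf; plate axes. The eye is a rigid closed inverted U of 8 mm round steel, 78 mm high, far upright 55 mm on in x, foot rail 80 x 18 mm up to 13 mm above the shelf. It is clamped off its nominal place by an unmeasured amount, up to 9 mm either way along y only: see or feel for it.
- jar: Bystander: closed glass jar, 84 mm across, 130 mm high, origin under its centre.
- broom: Bystander: orange hand broom, 72 mm high, head 170 mm long along its y, handle to its -y (315 mm in all); origin under the head's centre.
- squeegee: Bystander: grey squeegee head, 220 mm along its y, 26 mm high, origin under its centre.
Things that resemble listed ones, but are neither listed nor needed, are in the scene too. Leave any blue or orange look-alike of the eye_plate alone.

How it is judged:
On the way, in this order (a step that is already met when the one before it is completed fails the run):
1. the eye's upright presses the gate open (more than 0.5 rad) (value of joint gate above 0.5 rad and contact force between brush and eye_plate above 0.5 N and horizontal distance between hook_seat and eye_plate below 0.07 m), for 0.05 s.
2. upright in the crook, gate shut, brush tugging on the eye with 5 to 12 N for 0.5 s (x of hook_seat in the frame of eye_plate between -0.01 and 0.01 m and y of hook_seat in the frame of eye_plate between -0.012 and 0.016 m and value of joint gate below 0.12 rad and angle between the x axis of brush and the y axis of eye_plate, either way round below 0.25 rad and contact force between brush and eye_plate between 5 and 12 N), for 0.5 s.
At the end, for the whole second after the job is handed in: Upright inside the hook, gate shut (< 0.12 rad): hook_seat within 10 mm of plate x = 0 and from -12 to +16 mm along plate y; handle within 0.25 rad of plate y; brush level on the shelf (tilt < 0.1 rad, hook_seat 28 to 42 mm up), at rest, released (x of hook_seat in the frame of eye_plate between -0.01 and 0.01 m and y of hook_seat in the frame of eye_plate between -0.012 and 0.016 m and value of joint gate below 0.12 rad and angle between the x axis of brush and the y axis of eye_plate, either way round below 0.25 rad and height (world z) of hook_seat between 0.028 and 0.042 m and angle between brush's own z axis and vertical below 0.1 rad and linear speed of brush below 0.02 m/s and angular speed of brush below 0.2 rad/s); the robot touches nothing.
It fails at once if brush and eye press on one another with more than 25 N (contact force between brush and eye_plate above 25 N).
It fails at once if the jar, the hand broom or the squeegee is shifted by more than 30 mm (distance of any of jar, broom, squeegee from where it was at the start of the episode above 0.03 m).
It fails at once if the jar is tipped (angle between jar's own z axis and vertical above 0.3 rad).
It also fails if it takes over 67 s, if anything falls off the work surface, if the arm or the gripper's body presses on something with over 40 N, if the wrist force passes 120 N, or if a joint passes its speed limit or range.

## Working session

There is one attempt and no reset: what is moved stays moved. The work goes in short steps, Python scripts to look and compute and a tool call to move; the robot and the scene stay as the last step left them, time stands still between calls to the robot, and variables do not carry over. Pictures are saved under pics/ and viewed, and the job is handed in when it is done.

Besides the shell and the picture viewer there is one more tool, called after "Emit:" by a JSON object that holds its "fn" and its "kwargs", one argument or row to a line. step_arm: Moves the arm, as the interface text tells. Its arguments: {"type":"object","properties":{"moves":{"type":"array","items":{"type":"array","items":{"type":"array","items":{"type":"number"}}}},"hand":{"type":"number"},"force":{"type":"number"}},"required":["moves"]}

```bash
mkdir -p pics
python3 - <<'E'
from cell import robot
import cv2,json,numpy as np
s=robot.observe();print(s)
for n in("scene","top"):
    c=robot.read_camera(n);cv2.imwrite(f"pics/{n}0.png",c["frame"][:,:,::-1])
    print(n,c["fovy"],c["cx"],c["cy"],np.array(c["R"]).tolist(),c["t"])
E
```

```text
{'time': 0.0, 'qpos': array([-1.28003148e+00,  3.42691028e-01,  1.52500306e+00,  6.17017190e-07,
        1.27538518e+00, -1.46003906e-01]), 'qvel': array([ 1.18851803e-03,  1.44163275e-03,  5.01522754e-04, -4.41860098e-05,
       -1.04467485e-03,  1.53123097e-03]), 'joint_efforts': array([-2.63285358e-03, -4.31254399e+01, -2.44224483e+01,  7.13691255e-02,
        5.58120373e-02, -1.47902188e-04]), 'tool_pos': array([ 0.22198571, -0.47532179,  0.22606628]), 'tool_rot': array([-3.14012194e+00, -2.16865413e-04,  4.36768413e-01]), 'contact_force': array([0.97026899, 0.29414103, 0.02945647]), 'torque': array([-0.01260269,  0.00947588,  0.01813764]), 'opening': 0.0915985636078406}
scene 44.202851870645944 323.3516205612178 193.27415715855733 [[0.3595618064683261, 0.9330677126520102, 0.009997546478007286], [0.6647016750674271, -0.24859685776105597, -0.7045362201291612], [-0.6548946407566567, 0.25996970192250335, -0.7095976068100385]] [-0.27405115 -0.35912765  1.74513679]
top 56.62649342059975 319.1835671359406 190.51890748128298 [[-0.017401923650344518, -0.9997703786603476, -0.012504519447489542], [-0.9803268031077425, 0.019520112797048416, -0.19641365610604553], [0.19661264496929232, 0.008840540126913606, -0.9804413866664561]] [0.06540234 0.63571088 0.86851712]
```

View pics/scene0.png

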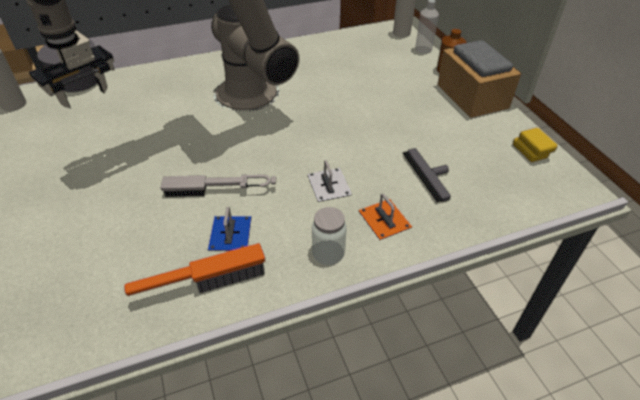

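View pics/top0.png

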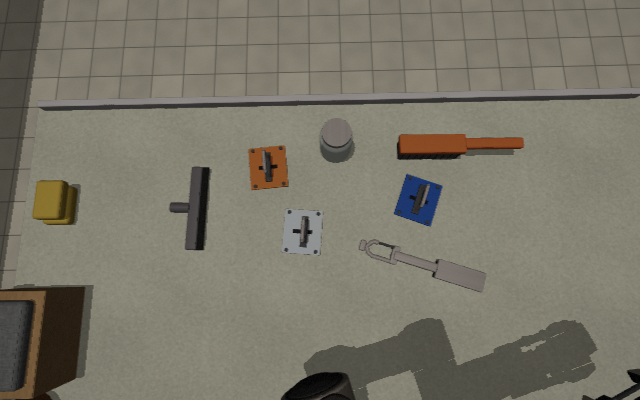

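The top view shows three eye plates: aluminium/white at (303,232), orange at (268,167) and blue at (418,200). Only the white one fits "aluminium plate"; the other two are the named look-alikes. The stainless brush has its bristle block at (460,275) and its hook at (375,248). I'll confirm with enlarged crops.

```bash
cat > h.py <<'E'
import numpy as np,cv2
from cell import robot
def K(c):
    f=c["frame"].shape[0]/2/np.tan(np.radians(c["fovy"])/2);return f
def cast(c,u,v,z):
    f=K(c);R=np.array(c["R"]);t=np.array(c["t"])
    d=R.T@np.array([(u-c["cx"])/f,(v-c["cy"])/f,1]);o=-R.T@t
    return o+d*(z-o[2])/d[2]
def proj(c,X):
    p=np.array(c["R"])@np.asarray(X,float)+np.array(c["t"]);return np.array([c["cx"]+K(c)*p[0]/p[2],c["cy"]+K(c)*p[1]/p[2]])
def crop(c,x0,y0,w,h,s,name):
    im=c["frame"][y0:y0+h,x0:x0+w,::-1]
    im=cv2.resize(im,None,fx=s,fy=s,interpolation=cv2.INTER_CUBIC);cv2.imwrite(name,im)
E
python3 - <<'E'
from h import *
c=robot.read_camera("top");crop(c,270,190,230,110,3.4,"pics/topc.png")
c=robot.read_camera("scene");crop(c,150,140,220,120,3.4,"pics/scc.png")
E
```

```text
(no output)
```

View pics/topc.png

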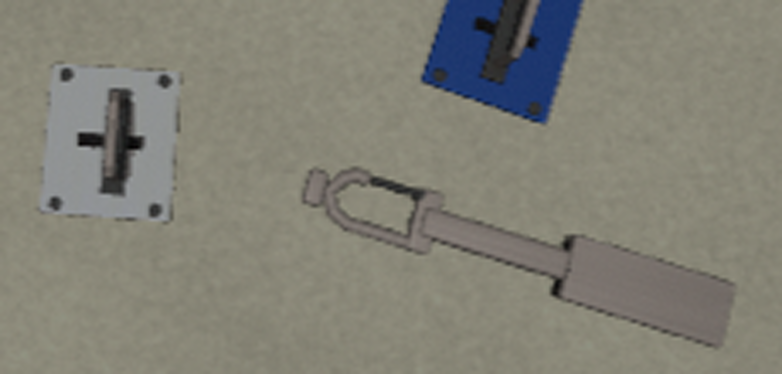

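View pics/scc.png

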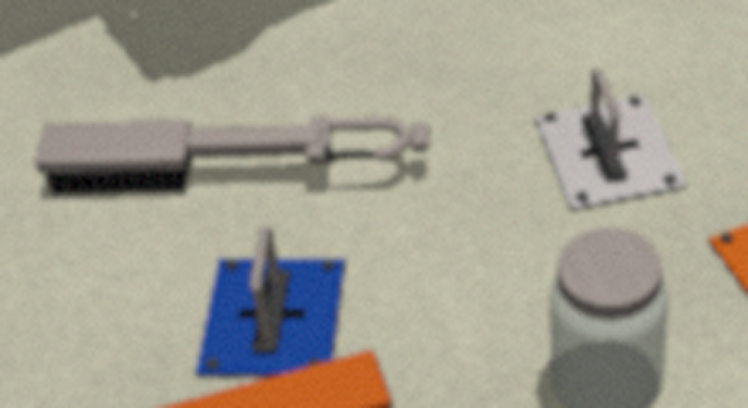

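The crops agree: the white plate at top (303,232) carries the plain steel eye. The brush's black gate bar is at about (386,245), on the side away from the robot. Next I'll measure the plate corners, the eye and the handle.

```bash
cat > meas.py <<'E'
from h import *
np.set_printoptions(precision=4,suppress=True)
def plate(c,pts):
    P=np.array([cast(c,u,v,0.006)[:2] for u,v in pts]);return P
def brushmask(c):
    im=c["frame"].astype(int);d=im[:,:,0]-im[:,:,1];return d
E
python3 - <<'E'
from meas import *
c=robot.read_camera("top");im=c["frame"].astype(int)
for p in [(290,250),(298,220),(470,275),(415,261),(350,280),(303,232),(375,255)]: print(p,im[p[1],p[0]])
hsv=cv2.cvtColor(c["frame"],cv2.COLOR_RGB2HSV)
# plate
m=((im[:,:,2]>=im[:,:,0])&(im.sum(2)>380)).astype(np.uint8)
m=cv2.morphologyEx(m,cv2.MORPH_CLOSE,np.ones((9,9)))
m[:190]=0;m[280:]=0;m[:,:260]=0;m[:,350:]=0
cs,_=cv2.findContours(m,cv2.RETR_EXTERNAL,cv2.CHAIN_APPROX_NONE)
k=max(cs,key=cv2.contourArea)[:,0]
W=np.array([cast(c,u,v,0.006)[:2] for u,v in k])
r=cv2.minAreaRect((W*1000).astype(np.float32));print("plate",r,cv2.boxPoints(r))
# brush
d=(im[:,:,0]-im[:,:,1]);m=((d>4)&(im[:,:,0]>im[:,:,2])).astype(np.uint8)*0
m=((im[:,:,2]-im[:,:,1]>-4)&(d>0)).astype(np.uint8);m[:225]=0;m[300:]=0;m[:,:350]=0;m[:,495:]=0
m=cv2.morphologyEx(m,cv2.MORPH_OPEN,np.ones((2,2)))
vis=cv2.resize(m[190:300,270:500]*255,None,fx=3.4,fy=3.4,interpolation=0);cv2.imwrite("pics/mask.png",vis)
n,l,st,ce=cv2.connectedComponentsWithStats(m);print(st[:5],ce[:5])
E
```

```text
(290, 250) [144 147 149]
(298, 220) [144 146 146]
(470, 275) [117 110 105]
(415, 261) [130 123 118]
(350, 280) [136 136 119]
(303, 232) [96 90 86]
(375, 255) [105  97  93]
plate ((541.0245971679688, 100.5907974243164), (98.38737487792969, 113.1246109008789), 84.9554214477539) [[480.3557  56.5612]
 [593.0422  46.6141]
 [601.6935 144.6204]
 [489.007  154.5675]]
[[     0      0    640    400 255990]
 [   437    262      2      3      6]
 [   434    276      2      2      4]] [[319.4954 199.4973]
 [437.5    263.    ]
 [434.5    276.5   ]]
```

View pics/mask.png

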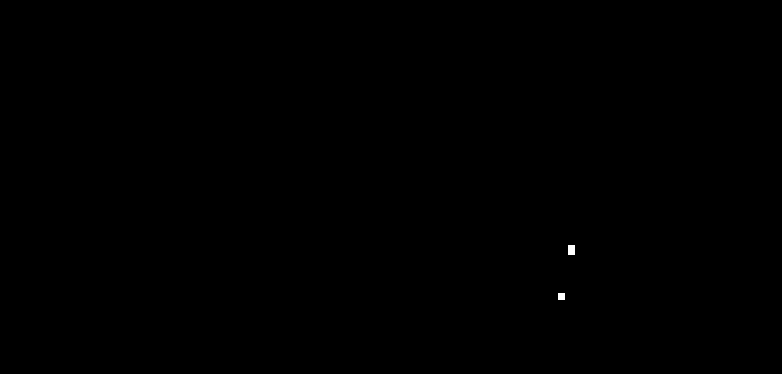

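Run:
```python
from meas import *
c=robot.read_camera("top");im=cv2.GaussianBlur(c["frame"],(3,3),0).astype(int)
m=(im[:,:,0]-im[:,:,1]>3).astype(np.uint8);m[:225]=0;m[300:]=0;m[:,:350]=0;m[:,495:]=0
n,l,st,ce=cv2.connectedComponentsWithStats(m);k=1+st[1:,4].argmax();m=(l==k).astype(np.uint8);print(st[k])
vis=cv2.resize(m[190:300,270:500]*255,None,fx=3.4,fy=3.4,interpolation=0);cv2.imwrite("pics/mask2.png",vis)
vs,us=np.nonzero(m)
W=np.array([cast(c,u,v,0.041)[:2] for u,v in zip(us,vs)])*1000
cs,_=cv2.findContours(m,cv2.RETR_EXTERNAL,cv2.CHAIN_APPROX_NONE)
r=cv2.minAreaRect(W.astype(np.float32));print(r,cv2.boxPoints(r))
# axis from handle: iteratively
ax=np.array([-np.sin(np.radians(-15)),np.cos(np.radians(15))])
mean=W.mean(0);ang=None
u,s,vt=np.linalg.svd(W-mean);a=vt[0]*np.sign(vt[0][1]);print("pca",a,np.degrees(np.arctan2(a[1],a[0])))
for it in range(3):
    t=(W-mean)@a;n_=np.array([-a[1],a[0]]);tip=t.max();tail=t.min()
    y=(W-mean)@n_
    # x coordinate assume tail=-185
    x=t-tail-185
    xs=np.arange(-175,30,5);mid=[];wd=[]
    for q in xs:
        s_=y[abs(x-q)<3];mid.append((s_.max()+s_.min())/2);wd.append(s_.max()-s_.min())
    p=np.polyfit(xs,mid,1);print("len",tip-tail,"fit",p,np.round(wd[::4],0))
    a=a+p[0]*n_;a/=np.linalg.norm(a)
org=mean+a*(tail+185)+np.array([-a[1],a[0]])*p[1]
print("yaw",np.degrees(np.arctan2(a[1],a[0])),"origin",org)
org2=mean+a*(tip-131)+np.array([-a[1],a[0]])*p[1];print(org2)
```

```text
[ 359  239  128   53 1766]
((454.92987060546875, -194.48428344726562), (317.37945556640625, 50.389591217041016), 71.36524963378906) [[ 380.3491 -336.8041]
 [ 428.097  -352.9053]
 [ 529.5106  -52.1645]
 [ 481.7627  -36.0633]]
pca [0.3022 0.9532] 72.41039012390259
len 317.4964176442333 fit [-0.0138 -1.6169] [48. 47. 47. 48. 48. 47. 22. 23. 21. 21. 24.]
len 317.41740832078915 fit [-0.0008 -0.9177] [48. 48. 47. 48. 48. 47. 22. 23. 21. 21. 24.]
len 317.4106284800604 fit [-0.     -0.8693] [48. 48. 47. 48. 48. 47. 22. 23. 21. 21. 24.]
yaw 71.56930607317616 origin [ 462.555  -169.3168]
[ 463.001  -167.9785]
```

View pics/mask2.png

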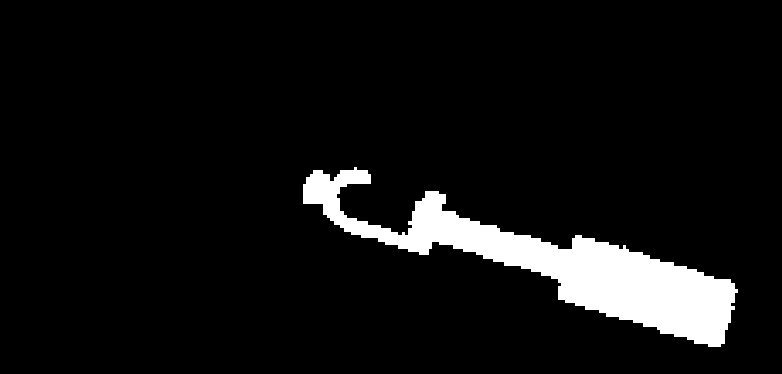

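Run:
```python
from meas import *
c=robot.read_camera("top");crop(c,275,200,60,62,9,"pics/eye_top.png")
d=robot.read_camera("scene");crop(d,300,150,60,60,9,"pics/eye_sc.png")
for n,q in(("top",c),("scene",d)): print(n,-np.array(q["R"]).T@np.array(q["t"]))
```

```text
top [0.4536 0.0453 0.9772]
scene [ 1.4801 -0.2873  0.9881]
```

View pics/eye_top.png

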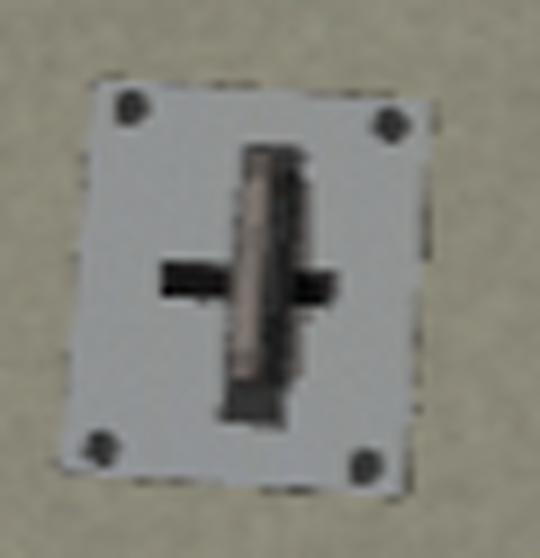

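View pics/eye_sc.png

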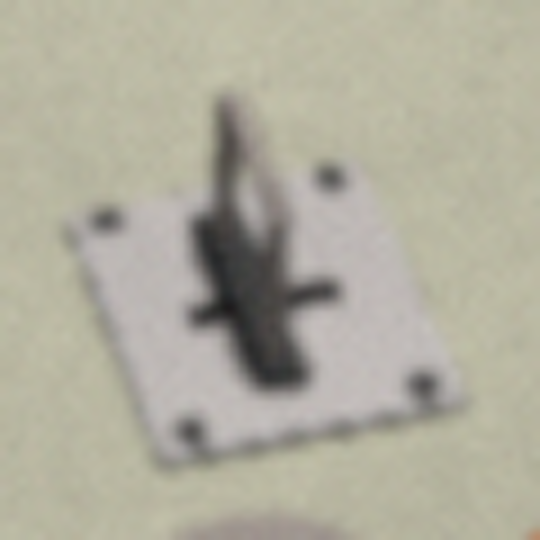

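Run:
```python
from meas import *
c=robot.read_camera("top")
yaw=np.radians(-5.04);o=np.array([.5136,.1030]);ex=np.array([np.cos(yaw),np.sin(yaw)]);ey=np.array([-ex[1],ex[0]])
def q(u,v,z):
    p=cast(c,(u+.5)/9-.5+275,(v+.5)/9-.5+200,z)[:2]-o;return np.array([p@ex,p@ey])*1000
for n,u,v,z in [("bar far",259,170,.074),("bar mid",250,280,.074),("bar near",244,370,.074),
 ("railNL",222,418,.013),("railNR",283,426,.013),("railFL",245,147,.013),("railFR",306,150,.013),("slotL",160,277,.006),("slotR",337,290,.006),
 ("screw",131,107,.006),("screw",391,125,.006),("screw",101,449,.006),("screw",366,467,.006)]: print(n,q(u,v,z))
d=robot.read_camera("scene")
def q2(u,v,z):
    p=cast(d,(u+.5)/9-.5+300,(v+.5)/9-.5+150,z)[:2]-o;return np.array([p@ex,p@ey])*1000
for n,u,v,z in [("screw",107,220,.006),("screw",331,178,.006),("screw",190,432,.006),("screw",424,385,.006),("railfarL",252,382,.013),("railfarR",308,378,.013),("top",228,100,.078),("slotL",190,317,.006),("slotR",340,290,.006)]: print(n,q2(u,v,z))
```

```text
bar far [52.8652 -4.9532]
bar mid [22.9452 -4.8812]
bar near [-1.2248 -5.1885]
railNL [-11.6391   3.8923]
railNR [-12.6765 -13.6943]
railFL [66.5439  3.5401]
railFR [ 66.8911 -14.2154]
slotL [27.8444 25.6444]
slotR [ 27.6574 -25.9482]
screw [76.8919 38.3614]
screw [ 76.8335 -38.1484]
screw [-22.5627  38.4088]
screw [-22.3197 -38.0226]
screw [-22.9572 -36.6739]
screw [-22.9304  39.4279]
screw [ 76.7754 -36.9086]
screw [76.5441 39.2885]
railfarL [ 67.586 -14.32 ]
railfarR [70.5456  2.9747]
top [ 9.1713 -5.9869]
slotL [ 27.6726 -23.0007]
slotR [28.5377 26.6068]
```

```bash
cat >> h.py <<'E'
yawP=np.radians(-5.04);oP=np.array([.5136,.1030]);ex=np.array([np.cos(yawP),np.sin(yawP)]);ey=np.array([-ex[1],ex[0]])
def togo(X,yaw):
    s=robot.observe();p=s["tool_pos"];y0=s["tool_rot"][2];d=np.array(X)-p
    print("pos",np.round(p,4),"rot",np.round(s["tool_rot"],4),"f",np.round(s["contact_force"],2),"open",round(s["opening"],4),"t",s["time"])
    print("to go tool dx %.4f dy %.4f dz %.4f roll %.4f"%(d[0]*np.cos(y0)+d[1]*np.sin(y0),d[0]*np.sin(y0)-d[1]*np.cos(y0),-d[2],-(yaw-y0)))
def plateW(x,y): return oP+ex*x+ey*y
E
python3 - <<'E'
from h import *
c=robot.read_camera("top")
for n,u,v,z in [("jar lid",336,132,.13),("blue BL",395,213,.006),("blue BR",430,225,.006),("blue bar near",415,212,.074),("blue bar far",425,190,.074),("broom",430,145,.07)]: print(n,cast(c,u,v,z))
togo([.4628,-.1686,.227],1.249)
E
```

```text
jar lid [0.76601374 0.01005357 0.13      ]
blue BL [ 0.58409152 -0.1442371   0.006     ]
blue BR [ 0.55081973 -0.23352628  0.006     ]
blue bar near [ 0.57648212 -0.17988005  0.074     ]
blue bar far [ 0.6308044  -0.20825604  0.074     ]
broom [ 0.74803814 -0.23060957  0.07      ]
pos [ 0.2221 -0.4757  0.2267] rot [3.1416 0.     0.4368] f [ 0.6   0.42 -0.23] open 0.0921 t 0.55
to go tool dx 0.3480 dy -0.1765 dz -0.0003 roll -0.8122
```

Emit:
{"fn": "step_arm", "kwargs": {
  "moves": [
    [[0.029,-0.0147,0,0],[0.029,-0.0147,0,0],[0.029,-0.0147,0,0],[0.029,-0.0147,0,0],[0.029,-0.0147,0,0],[0.029,-0.0147,0,0],[0.029,-0.0147,0,0],[0.029,-0.0147,0,0]]
  ],
  "hand": 0.7
}}

```text
time: 1.22
tool_pos: [0.3833, -0.2697, 0.2269]
tool_rot: [3.141, -0.0, 0.437]
contact_force: [0.8, -1.1, 0.3]
opening: 0.0643
```

Emit:
{"fn": "step_arm", "kwargs": {
  "moves": [
    [[0.029,-0.0147,0,0],[0.029,-0.0147,0,0],[0.029,-0.0147,0,0],[0.029,-0.0147,0,0],[0,0,0,-0.1],[0,0,0,-0.1],[0,0,0,-0.1],[0,0,0,-0.1]]
  ]
}}

```text
time: 1.88
tool_pos: [0.463, -0.1683, 0.2267]
tool_rot: [3.142, 0.0, 0.843]
contact_force: [-0.3, 0.2, -0.5]
opening: 0.0642
```

Emit:
{"fn": "step_arm", "kwargs": {
  "moves": [
    [[0,0,0,-0.1],[0,0,0,-0.1],[0,0,0,-0.1],[0,0,0,-0.11],[0,0,0,0],[0,0,0,0]]
  ]
}}

```text
time: 2.38
tool_pos: [0.4628, -0.1687, 0.2267]
tool_rot: [3.141, 0.0, 1.244]
contact_force: [0.2, 0.7, -0.0]
opening: 0.0642
```

Run:
```python
from h import *
togo([.4628,-.1686,.016],1.249)
```

```text
pos [ 0.4628 -0.1687  0.2267] rot [3.1415e+00 1.0000e-04 1.2436e+00] f [ 0.18  0.74 -0.04] open 0.0642 t 2.3833
to go tool dx 0.0001 dy -0.0000 dz 0.2107 roll -0.0054
```

Emit:
{"fn": "step_arm", "kwargs": {
  "moves": [
    [[0,0,0.035,-0.0054],[0,0,0.035,0],[0,0,0.035,0],[0,0,0.035,0],[0,0,0.03,0],[0,0,0.02,0],[0,0,0.015,0],[0,0,0.0057,0]]
  ]
}}

```text
time: 3.05
tool_pos: [0.4616, -0.1681, 0.0138]
tool_rot: [-3.138, -0.001, 1.249]
contact_force: [-0.0, -0.0, 0.7]
opening: 0.0645
```

Emit:
{"fn": "step_arm", "kwargs": {
  "moves": [
    [[0,0,0,0],[0,0,0,0]]
  ]
}}

```text
time: 3.22
tool_pos: [0.4632, -0.1689, 0.0165]
tool_rot: [3.141, 0.0, 1.251]
contact_force: [0.2, 0.9, 0.8]
opening: 0.0643
```

Emit:
{"fn": "step_arm", "kwargs": {
  "moves": [
    [[0,0,0,0],[0,0,0,0],[0,0,0,0],[0,0,0,0],[0,0,0,0],[0,0,0,0],[0,0,0,0],[0,0,0,0]]
  ],
  "hand": 0,
  "force": 35
}}

```text
time: 3.88
tool_pos: [0.4628, -0.1687, 0.0161]
tool_rot: [3.142, 0.0, 1.252]
contact_force: [0.8, 0.2, 0.5]
opening: 0.0215
```

Run:
```python
from h import *
o=plateW(-60,-77);print(o)
togo([o[0],o[1],.016],np.radians(84.96))
c=robot.read_camera("top");crop(c,270,190,230,150,3.4,"pics/grasp.png")
```

```text
[-66.01895868 -71.32821611]
pos [ 0.4628 -0.1687  0.0161] rot [3.1415 0.     1.252 ] f [0.81 0.21 0.5 ] open 0.0215 t 3.8833
to go tool dx -88.4100 dy -40.8311 dz 0.0001 roll -0.2308
```

View pics/grasp.png

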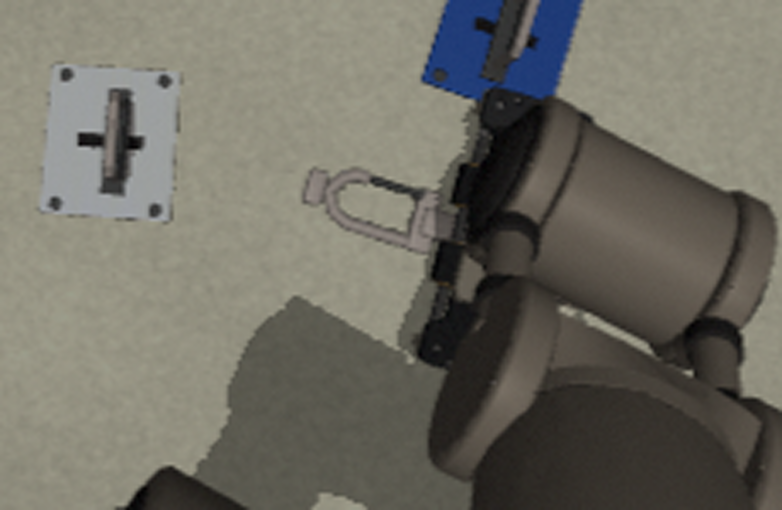

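Emit:
{"fn": "step_arm", "kwargs": {
  "moves": [
    [[0,0,0,-0.04],[0,0,0,-0.05],[0,0,0,-0.05],[0,0,0,-0.05],[0,0,0,-0.04],[0,0,0,0],[0,0,0,0]]
  ]
}}

```text
time: 4.52
tool_pos: [0.4628, -0.1687, 0.016]
tool_rot: [-3.142, 0.0, 1.481]
contact_force: [-0.1, 0.2, 0.9]
opening: 0.0217
```

Run:
```python
from h import *
o=plateW(-.060,-.077);print(o)
togo([o[0],o[1],.016],np.radians(84.96))
```

```text
[0.44706744 0.03156878]
pos [ 0.4628 -0.1687  0.016 ] rot [-3.1416  0.      1.4809] f [-0.1   0.17  0.93] open 0.0217 t 4.5167
to go tool dx 0.1980 dy -0.0336 dz 0.0000 roll -0.0019
```

Emit:
{"fn": "step_arm", "kwargs": {
  "moves": [
    [[0.01,-0.0336,0,-0.002],[0.028,0,0,0],[0.028,0,0,0],[0.028,0,0,0],[0.028,0,0,0],[0.028,0,0,0],[0.028,0,0,0],[0.02,0,0,0]]
  ]
}}

```text
time: 5.18
tool_pos: [0.4465, 0.0334, 0.016]
tool_rot: [3.141, -0.0, 1.484]
contact_force: [-0.3, -1.1, -0.6]
opening: 0.0219
```

Emit:
{"fn": "step_arm", "kwargs": {
  "moves": [
    [[0,0,0,0],[0,0,0,0]]
  ]
}}

```text
time: 5.35
tool_pos: [0.4467, 0.0326, 0.016]
tool_rot: [3.141, -0.0, 1.486]
contact_force: [-0.1, 1.1, 0.6]
opening: 0.0218
```

Run:
```python
from h import *
o=plateW(-.045,-.077)
togo([o[0],o[1],.016],np.radians(84.96))
c=robot.read_camera("top");crop(c,250,170,150,110,5,"pics/ap.png")
```

```text
pos [0.4467 0.0326 0.016 ] rot [ 3.1411e+00 -1.0000e-04  1.4857e+00] f [-0.13  1.11  0.58] open 0.0218 t 5.35
to go tool dx -0.0010 dy 0.0155 dz 0.0000 roll 0.0029
```

View pics/ap.png

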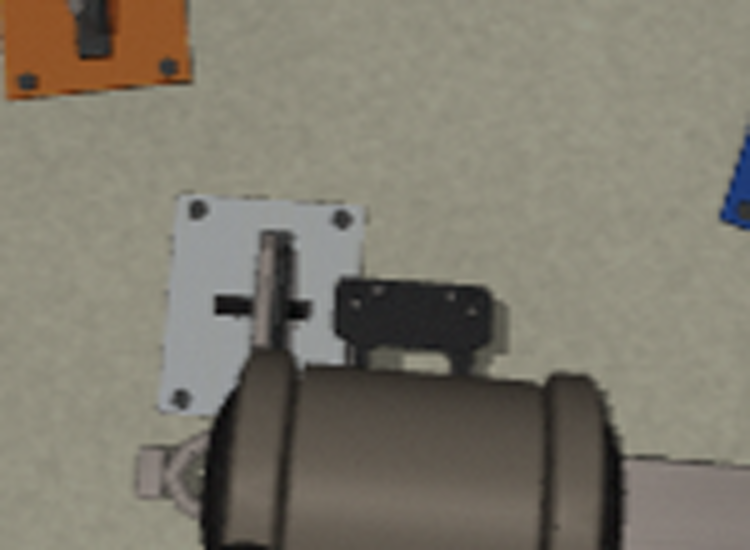

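Run:
```python
from h import *
s=robot.observe();p=s["tool_pos"][:2];y=s["tool_rot"][2];bx=np.array([np.cos(y),np.sin(y)]);by=np.array([-bx[1],bx[0]])
B=lambda x,yy:np.r_[p+(bx*x+by*yy)/1000,.035]
c=robot.read_camera("top");print("top tip",proj(c,B(131,0)),"knob",proj(c,B(124,0)))
d=robot.read_camera("scene")
im=cv2.resize(d["frame"][120:240,240:400,::-1],None,fx=5,fy=5,interpolation=cv2.INTER_CUBIC)
for q in [(131,0),(86,-18),(50,-18),(103.4,0)]:
    u=proj(d,B(*q));v=(u-[240,120]+.5)*5;cv2.circle(im,tuple(int(k) for k in v),3,(0,0,255),-1);print(q,u)
up=plateW(0,-.005)
for z in(.035,.078):
    u=proj(d,np.r_[up,z]);v=(u-[240,120]+.5)*5;cv2.circle(im,tuple(int(k) for k in v),3,(0,255,0),-1)
cv2.imwrite("pics/ap_sc.png",im)
```

```text
top tip [276.9591662  263.95094946] knob [279.75195115 264.14759595]
(131, 0) [337.62937464 152.94618794]
(86, -18) [324.77939455 159.48440588]
(50, -18) [312.91063897 161.66722716]
(103.4, 0) [328.72275415 154.56820859]
```

View pics/ap_sc.png

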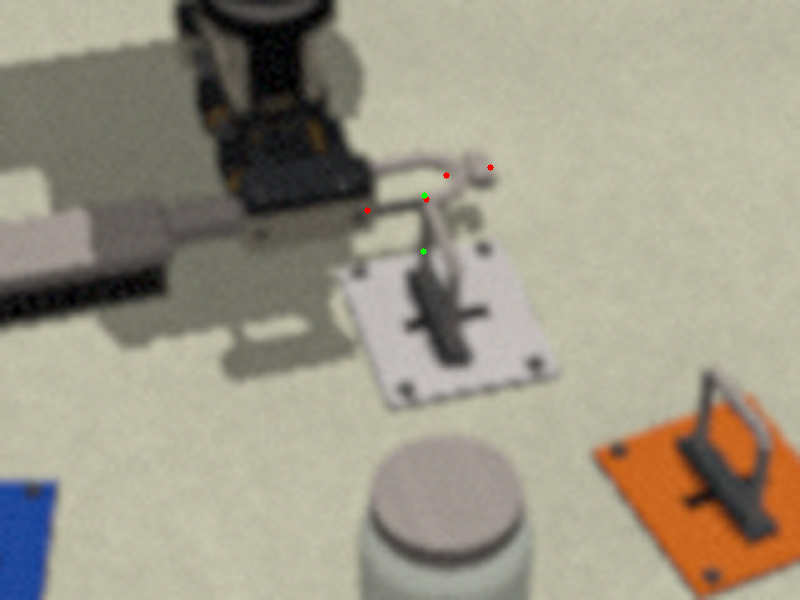

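Emit:
{"fn": "step_arm", "kwargs": {
  "moves": [
    [[-0.001,0.008,0,0.002],[0,0.008,0,0],[0,0.008,0,0],[0,0.005,0,0],[0,0.002,0,0],[0,0,0,0]]
  ]
}}

```text
time: 6.0
tool_pos: [0.4783, 0.0274, 0.0159]
tool_rot: [3.14, 0.0, 1.482]
contact_force: [0.7, -0.6, 0.2]
opening: 0.0215
```

Emit:
{"fn": "step_arm", "kwargs": {
  "moves": [
    [[0,0.002,0,0],[0,0.002,0,0],[0,0.002,0,0],[0,0.002,0,0],[0,0.002,0,0],[0,0,0,0]]
  ]
}}

```text
time: 6.5
tool_pos: [0.4871, 0.027, 0.0159]
tool_rot: [-3.141, 0.0, 1.483]
contact_force: [-3.1, -0.9, 0.4]
opening: 0.0222
```

Emit:
{"fn": "step_arm", "kwargs": {
  "moves": [
    [[0,0.002,0,0],[0,0.002,0,0],[0,0.002,0,0],[0,0,0,0]]
  ]
}}

```text
time: 6.83
tool_pos: [0.4931, 0.0265, 0.0158]
tool_rot: [-3.141, 0.0, 1.483]
contact_force: [-3.9, -0.0, 1.1]
opening: 0.022
```

Emit:
{"fn": "step_arm", "kwargs": {
  "moves": [
    [[0,0.002,0,0],[0,0.002,0,0],[0,0.002,0,0],[0,0,0,0]]
  ]
}}

```text
time: 7.17
tool_pos: [0.4992, 0.0258, 0.0158]
tool_rot: [-3.141, 0.0, 1.482]
contact_force: [-4.2, -0.6, -0.3]
opening: 0.0217
```

Run:
```python
from h import *
o=plateW(0.0,-.077)
togo([o[0],o[1],.016],np.radians(84.96))
d=robot.read_camera("scene")
crop(d,280,120,100,80,8,"pics/push.png")
```

```text
pos [0.4992 0.0258 0.0158] rot [-3.1412e+00  2.0000e-04  1.4824e+00] f [-4.21 -0.59 -0.25] open 0.0217 t 7.1667
to go tool dx 0.0011 dy 0.0076 dz -0.0002 roll -0.0004
```

View pics/push.png

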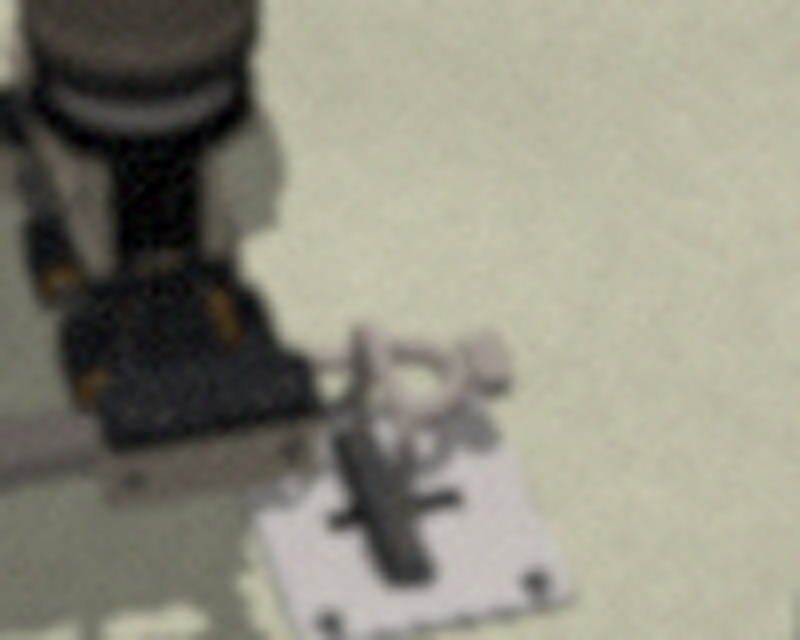

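Emit:
{"fn": "step_arm", "kwargs": {
  "moves": [
    [[0,0.002,0,0],[0,0.002,0,0],[0,0.002,0,0],[0,0.0018,0,0],[0,0,0,0],[0,0,0,0]]
  ]
}}

```text
time: 7.72
tool_pos: [0.5073, 0.025, 0.016]
tool_rot: [3.141, 0.0, 1.482]
contact_force: [-3.0, -0.7, -1.3]
opening: 0.022
```

Emit:
{"fn": "step_arm", "kwargs": {
  "moves": [
    [[-0.003,0,0,0],[-0.003,0,0,0],[-0.003,0,0,0],[-0.003,0,0,0],[-0.003,0,0,0],[-0.003,0,0,0],[0,0,0,0]]
  ]
}}

```text
time: 8.3
tool_pos: [0.5059, 0.0065, 0.0161]
tool_rot: [3.14, 0.0, 1.481]
contact_force: [0.2, -0.9, -1.5]
opening: 0.0217
```

Run:
```python
from h import *
o=plateW(0.0,-.1084)
togo([o[0],o[1],.016],np.radians(84.96))
d=robot.read_camera("scene")
crop(d,280,120,100,80,8,"pics/pull.png")
```

```text
pos [0.5059 0.0065 0.0161] rot [3.1405e+00 2.0000e-04 1.4815e+00] f [ 0.22 -0.9  -1.47] open 0.0217 t 8.3
to go tool dx -0.0116 dy -0.0008 dz 0.0001 roll -0.0014
```

View pics/pull.png

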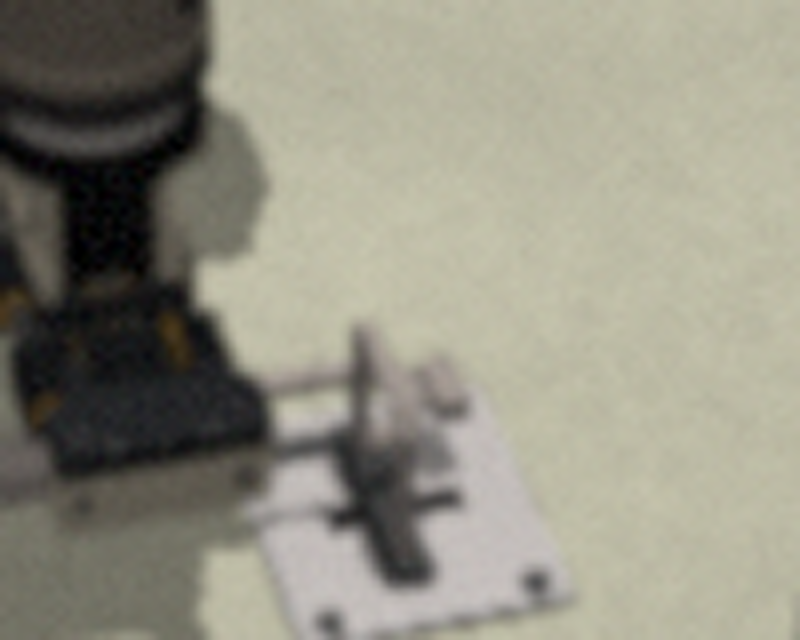

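Emit:
{"fn": "step_arm", "kwargs": {
  "moves": [
    [[-0.003,-0.0004,0,0],[-0.003,-0.0004,0,0],[-0.002,0,0,0],[-0.001,0,0,0],[0,0,0,0]]
  ]
}}

```text
time: 8.77
tool_pos: [0.5038, -0.0019, 0.0161]
tool_rot: [3.141, 0.0, 1.482]
contact_force: [0.7, -0.6, -0.2]
opening: 0.0217
```

Emit:
{"fn": "step_arm", "kwargs": {
  "moves": [
    [[-0.001,0,0,0],[0,0,0,0]]
  ]
}}

```text
time: 8.93
tool_pos: [0.5037, -0.0027, 0.0161]
tool_rot: [3.141, 0.0, 1.482]
contact_force: [-0.5, 1.1, 0.1]
opening: 0.0216
```

Emit:
{"fn": "step_arm", "kwargs": {
  "moves": [
    [[-0.0005,0,0,0],[0,0,0,0]]
  ]
}}

```text
time: 9.1
tool_pos: [0.5037, -0.0031, 0.016]
tool_rot: [3.142, 0.0, 1.482]
contact_force: [-0.0, 0.9, 0.6]
opening: 0.0218
```

Emit:
{"fn": "step_arm", "kwargs": {
  "moves": [
    [[-0.0005,0,0,0],[0,0,0,0]]
  ]
}}

```text
time: 9.27
tool_pos: [0.5037, -0.0036, 0.0161]
tool_rot: [3.141, 0.0, 1.482]
contact_force: [-0.4, 0.8, 0.2]
opening: 0.0219
```

Emit:
{"fn": "step_arm", "kwargs": {
  "moves": [
    [[-0.0005,0,0,0],[0,0,0,0]]
  ]
}}

```text
time: 9.43
tool_pos: [0.5036, -0.004, 0.016]
tool_rot: [3.141, -0.0, 1.482]
contact_force: [-1.0, 4.2, 0.6]
opening: 0.0217
```

Emit:
{"fn": "step_arm", "kwargs": {
  "moves": [
    [[-0.0005,0,0,0],[0,0,0,0]]
  ]
}}

```text
time: 9.6
tool_pos: [0.5036, -0.0041, 0.016]
tool_rot: [3.141, -0.001, 1.482]
contact_force: [1.6, 6.1, 0.3]
opening: 0.0216
```

Emit:
{"fn": "step_arm", "kwargs": {
  "moves": [
    [[-0.0005,0,0,0],[0,0,0,0]]
  ]
}}

```text
time: 9.77
tool_pos: [0.5036, -0.0042, 0.016]
tool_rot: [3.141, -0.001, 1.482]
contact_force: [1.6, 7.7, 1.1]
opening: 0.0216
```

Emit:
{"fn": "step_arm", "kwargs": {
  "moves": [
    [[-0.0005,0,0,0],[0,0,0,0]]
  ]
}}

```text
time: 9.93
tool_pos: [0.5036, -0.0043, 0.016]
tool_rot: [3.141, -0.002, 1.482]
contact_force: [1.9, 10.1, 0.9]
opening: 0.022
```

Emit:
{"fn": "step_arm", "kwargs": {
  "moves": [
    [[0.0003,0,0,0],[0,0,0,0],[0,0,0,0]]
  ]
}}

```text
time: 10.18
tool_pos: [0.5036, -0.0043, 0.0161]
tool_rot: [3.141, -0.001, 1.482]
contact_force: [1.2, 7.0, 1.2]
opening: 0.0217
```

Emit:
{"fn": "step_arm", "kwargs": {
  "moves": [
    [[0,0,0,0],[0,0,0,0],[0,0,0,0],[0,0,0,0],[0,0,0,0],[0,0,0,0],[0,0,0,0],[0,0,0,0]]
  ]
}}

```text
time: 10.85
tool_pos: [0.5036, -0.0042, 0.016]
tool_rot: [3.141, -0.001, 1.482]
contact_force: [1.3, 8.2, 1.0]
opening: 0.0217
```

Emit:
{"fn": "step_arm", "kwargs": {
  "moves": [
    [[0,0,0,0],[0,0,0,0],[0,0,0,0],[0,0,0,0],[0,0,0,0],[0,0,0,0],[0,0,0,0],[0,0,0,0]]
  ]
}}

```text
time: 11.52
tool_pos: [0.5036, -0.0043, 0.016]
tool_rot: [3.141, -0.001, 1.482]
contact_force: [1.1, 8.7, 1.4]
opening: 0.0217
```

Run:
```python
from h import *
s=robot.observe();p=s["tool_pos"][:2];y=s["tool_rot"][2];bx=np.array([np.cos(y),np.sin(y)])
q=p+bx*.1034-oP;print("seat in plate",q@ex,q@ey,s["contact_force"])
d=robot.read_camera("scene")
crop(d,280,120,100,80,8,"pics/tug.png")
d=robot.read_camera("top")
crop(d,250,190,100,80,8,"pics/tugt.png")
```

```text
seat in plate -0.0004900419943544949 -0.004327887563276473 [1.05713531 8.65737305 1.3520298 ]
```

View pics/tug.png

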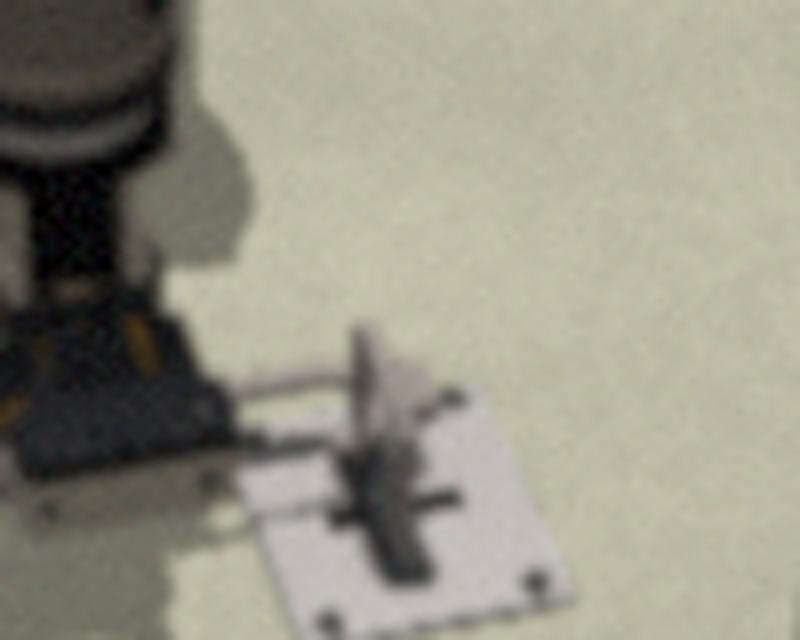

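View pics/tugt.png

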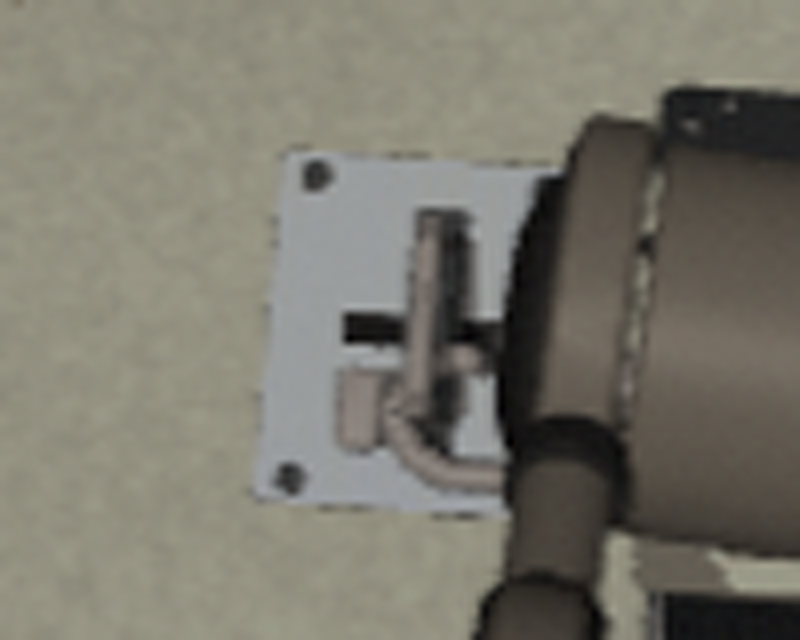

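Emit:
{"fn": "step_arm", "kwargs": {
  "moves": [
    [[0.0008,0,0,0],[0.0008,0,0,0],[0,0,0,0],[0,0,0,0]]
  ]
}}

```text
time: 11.95
tool_pos: [0.5037, -0.0038, 0.016]
tool_rot: [3.141, 0.0, 1.482]
contact_force: [0.7, 1.7, 2.0]
opening: 0.0217
```

Emit:
{"fn": "step_arm", "kwargs": {
  "moves": [
    [[0,0,0,0],[0,0,0,0],[0,0,0,0],[0,0,0,0],[0,0,0,0],[0,0,0,0],[0,0,0,0],[0,0,0,0]]
  ],
  "hand": 0.7
}}

```text
time: 12.62
tool_pos: [0.5036, -0.0037, 0.016]
tool_rot: [3.142, 0.0, 1.482]
contact_force: [0.2, -0.7, -0.1]
opening: 0.0638
```

Emit:
{"fn": "step_arm", "kwargs": {
  "moves": [
    [[0,0,-0.005,0],[0,0,-0.01,0],[0,0,-0.02,0],[0,0,-0.03,0],[0,0,-0.035,0],[0,0,-0.035,0],[0,0,-0.035,0],[0,0,-0.03,0]]
  ]
}}

```text
time: 13.28
tool_pos: [0.5036, -0.0037, 0.2196]
tool_rot: [3.139, 0.0, 1.482]
contact_force: [0.4, 0.2, 0.5]
opening: 0.0644
```

Emit:
{"fn": "step_arm", "kwargs": {
  "moves": [
    [[-0.03,-0.02,0,0],[-0.03,-0.02,0,0],[-0.03,-0.02,0,0],[-0.03,-0.02,0,0],[-0.03,-0.02,0,0],[-0.03,-0.02,0,0],[-0.03,-0.02,0,0],[0,0,0,0]]
  ]
}}

```text
time: 13.95
tool_pos: [0.3425, -0.2043, 0.217]
tool_rot: [-3.142, 0.003, 1.477]
contact_force: [0.4, -1.0, -0.0]
opening: 0.064
```

Run:
```python
from h import *
d=robot.read_camera("scene")
crop(d,200,100,200,150,4,"pics/end.png")
d=robot.read_camera("top")
crop(d,250,180,200,140,4,"pics/endt.png")
s=robot.observe();print(s["time"],s["contact_force"],s["tool_pos"])
```

```text
14.05 [0.50499965 1.5679675  0.09395834] [ 0.34495843 -0.20134079  0.21687897]
```

View pics/end.png

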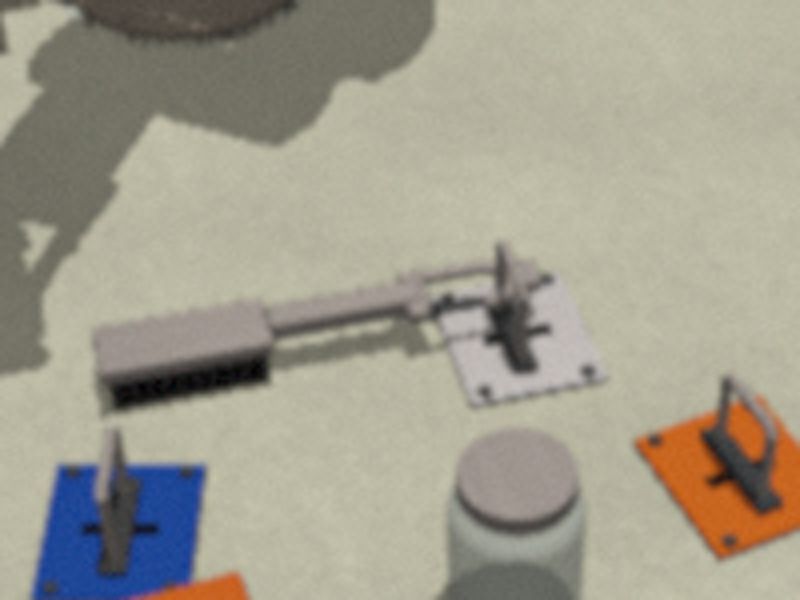

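View pics/endt.png

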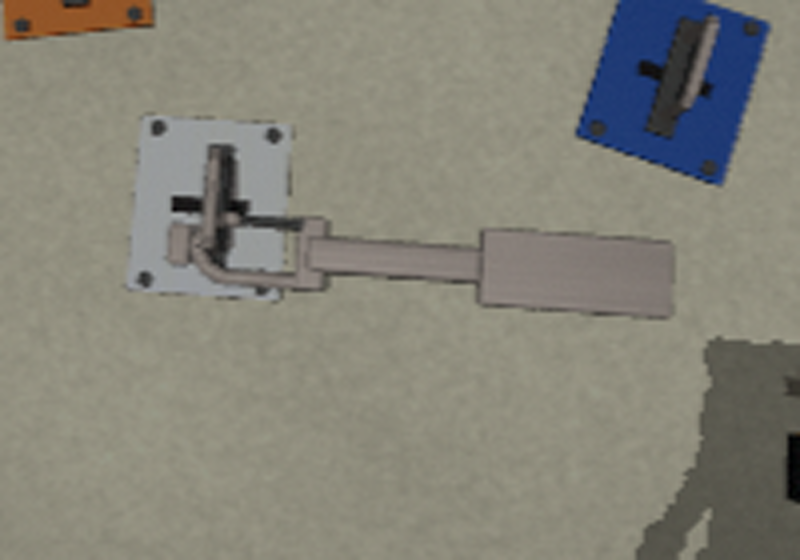

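The end views show the hook around the near upright. In the top crop the gate bar runs straight from neck (305,224) to nose (238,217), so it is shut. The brush is level and square to the plate, and the arm is clear.

Run:
```python
from h import *
print(robot.hand_in())
```

```text
the job is handed in; nothing more can be done
None
```

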